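# Latch the proofing box and hold its purge vent open

## Robot

A 6-joint arm with a two-finger parallel gripper is mounted at the origin on a cart in front of the work surface, level with it; the furniture and walls round the work are solid. World frame = base frame: x ahead of the robot, y to its left, z up, the work surface at z = 0. Lengths are in m, angles in rad, forces in N, time in s.
With the tool pointing down it reaches from about 0.25 to 0.725 m from the base axis. Payload 4 kg.
Tool frame: the origin (TCP) lies midway between the tips of the shut fingers; the grasp point (between the pads) lies grip_point_offset behind it (grip_point_offset is the distance from the TCP to the grasp point, in m); z points along the fingers, y is the line along which they close (so a half turn about z gives the same grasp; the last joint's range is limited). The gripper opens to 85 mm and grips with 20 to 120 N. Pads are 22 mm wide; open, the fingers measure 114 mm over their backs; the gripper's body (76 mm by 85 mm) begins 54 mm behind the grasp point. The pads swing forward as they close: fully open they stand 13 mm farther back than shut.
Start: joints at [1.336, 0.241, 0.005, 1.335, 0, 1.571], TCP at [0.116, 0.486, 0.231] pointing down, gripper open.
Joint ranges: [-2.72, 2.72], [-1.05, 1.87], [-1.09, 1.28], [-1.99, 2.15], [-1.42, 1.44], [-3.14, 3.14]. Speed limits (rad/s): [2.79, 2.79, 3.14, 3.14, 3.14, 3.14].

## Interface

Orientations are given as a unit quaternion [x, y, z, w].
In Python, from workcell import * gives the robot as it stands. The module is installed in compiled form; this text tells all that it offers.
- The arm moves only by the tool arm_command, never from a script. Its arguments are lists of equal length, an entry for each row: "slide": the shift along the tool's x, y, z in cm, a list of three; "spin": the turn about the tool's z in degrees. A call has exactly 5 rows; each row is the pose to reach, as a shift and turn from the pose commanded when the call began, along the tool's axes at that moment; what a row does not reach only later rows make up. A row lasts 1/8 s, in which the tool goes at most 62.5 mm and 10.7 degrees, less where a joint would pass 70% of its speed; a pose out of reach is approached as far as the arm can. A call with a gripper value outside its range is refused whole. "jaw" is the finger opening in cm, from 0 to 8.54, set as the call begins (left out, the last holds). The fingers move at their own pace and stop on an object; the grip force is fixed at half the most. Time passes only in rows, so rows that repeat a pose let the fingers close, or fill a call up. It gives the time, the measured TCP pose, the force, the opening and the grip force at its end, in the units of the state.
- get_obs(): the state, without advancing time (a new reading comes with each control period).
- camera(name): name is "scene" or "top" or "wrist"; returns a dict with "pixels" (384x512x3 uint8, red, green, blue), "range_z" (384x512 float32, m along the optical axis (not along the pixel's ray), 0 where there is no reading), "intrinsics" (3x3 intrinsics, pixels), "rvec" (rotation vector, rad) and "tvec" (3), from world to camera coordinates, as OpenCV has them. Camera axes: x right, y down, z forward; pixel columns grow to the right and rows downward; lengths in m; the calibration is good to about 2 mm. A picture is of the moment at which its call begins.
- job_done(): hands the job in; it is judged then, once.
Trained networks look in a picture, given as the dict that the camera call returned (one of the last four; its "shot" number tells which), for a name from the list of things; names that differ only in an ending like _2 or _b are one class to them, and where a whole thing is asked for, a point or a joint stands for the part that bears it (a point fixed in the world has none). Each returns a list of dicts, best first, with "confidence" (0 to 1); they miss things now and then, are a little off and sometimes report something else, mostly with a low value. They report only what shows in the picture. A call takes as long as a camera call.
- recognise(picture, thing): "centre" ([column, row] in pixels, amid what is visible of it).
- landmark_of(picture, thing): "centre" ([column, row] in pixels: a listed point, or the origin of a listed thing).
The state is a dict: "clock": time; "joint_pos": joint angles; "joint_vel": joint speeds; "tau": joint torques, N m; "eef_pos": TCP position; "tool_rot": TCP orientation; "ft_force": force on the tool from outside, world axes, zero at the start; "ft_torque": the same for the moment, N m; "grip_width": finger opening in m; "grasp_force": force on a finger pad.
Only numpy, scipy, OpenCV 4.12 (cv2) and the standard library are available. Lean on these libraries where they do the work, as an engineer would, in place of code of your own. Each camera call takes 0.05 s, during which the arm holds its last target. There are 200 camera calls.

## Task

Purge the countertop proofing box. First secure its shut lid by turning the red turnbutton on the front rim until its arm points straight back over the lid; then pull the spring-loaded vent slide out by its black upright handle until its red pointer is level with the line on the yellow marker clip, and keep it there: finish while still gripping the handle and holding the slide at the mark, since it springs back if let go. Leave the lid shut and do not disturb the spice jar, tomato and salt cellar.

Things in the scene. Friction and masses are not known exactly. Their poses are not given: they have to be found in the camera images.
- proof_box: aluminium proofing box with white lid, fixed, placed anew each time; 200 (x) x 220 (y) x 118 mm high. Origin: centre of the underside, at bench height. Its -x points out of the front face (roughly to the robot), +y to the left seen from the robot, z up. A foot plate and a white ruler rail (12 mm wide, at y = 56, top z = 48 mm) stick out of the front (x = -100) to x = -245 mm
- lid (a joint): hinge of the white lid on the far edge of the box, rad: 0 = shut (as it starts), grows as it opens. The lid's top is at z = 118 mm of the box, with a steel bar handle up to z = 139 mm, 30 mm behind the middle of the box
- turnbutton (a joint): turn of the red turnbutton, rad: 0 = arm along the front rim, pointing to the box's +y; grows clockwise seen from above; 1.57 = arm points straight back (box +x) over the lid; stop at 1.65. It starts between 0 and 0.4 and stays where it is left (friction about 0.04 Nm)
- turnbutton_fin (a point): centre of the top of the turnbutton's upright fin, on the turning axis (box x = -85, y = -20, z = 155 mm). The fin is 11 mm thick, 36 mm long along the arm, centred on the axis, and stands 27 mm above the flat red arm (top at z = 128 mm). The arm is 18 mm wide and reaches 62 mm from the axis; at joint value q it points along box direction (sin q, cos q)
- vent_pull (a joint): how far the vent slide is pulled out of the front, m: 0 = home, stop at 0.085. It moves along the box's -x. A spring pulls it home with 4.5 N plus 90 N/m times the pull (about 10 N at 0.06)
- vent_slide: the vent slide with pointer and handle. Origin: the same as the box's when home, and moves with it; axes as the box. Flat steel tongue 32 mm wide (z = 40 to 48 mm) out of the box's front, carrying at its end a black upright handle: block 16 mm (x) x 34 mm (y), from z = 67 to 127 mm, centred at x = -172, y = 0 mm, so 72 mm in front of the box's front face when home
- handle_top (a point): centre of the top of the black handle, 127 mm above the bench
- vent_pointer (a point): tip of the thin red pointer on the slide, beside the ruler rail (slide home: box x = -135, y = 45, z = 50 mm); moves with the slide
- marker_clip: yellow clip on the white ruler rail, black line across it, 12 mm along the rail, 18 mm across; fixed, but placed anew each time: the slide must come out 30 to 60 mm to bring the pointer to it. Origin on the black line, at the rail's top face; axes as the box: pointer and line are level when they have the same x in the box's frame
- spice_jar_2: glass spice jar with a dark lid, 44 mm across, 96 mm high, standing on the bench to the right of the box; origin at the centre of its underside
- tomato_1: red tomato, 65 mm across, 66 mm high, on the bench to the right of the slide; origin at the centre of its underside
- salt_cellar: round wooden salt cellar, 85 mm across, 62 mm high, on the bench to the left of the box; origin at the centre of its underside

How it is judged:
By the outcome, as a careful person would: the job done as asked, in the order asked, and still so for the second after the job is handed in, while the arm keeps its last pose, push and grip.
It also fails if it takes over 48 s, if anything falls off the work surface, if the arm or the gripper's body presses on something with over 40 N, if the wrist force passes 120 N, or if a joint passes its speed limit or range.

## Working session

There is one attempt and no reset: what is moved stays moved. The work goes in short steps, Python scripts to look and compute and a tool call to move; the robot and the scene stay as the last step left them, time stands still between calls to the robot, and variables do not carry over. Pictures are saved under pics/ and viewed, at most 10 in all, crops included, and the job is handed in when it is done.

Besides the shell and the picture viewer there is one more tool, called after ">>>" by a JSON object that holds its "api" and its "payload", one argument or row to a line. arm_command: Moves the arm, as the interface text tells. Its arguments: {"type":"object","properties":{"slide":{"type":"array","items":{"type":"array","items":{"type":"number"}}},"spin":{"type":"array","items":{"type":"number"}},"jaw":{"type":"number"}},"required":["slide","spin"]}

```bash
mkdir -p pics
cat > h.py <<'E'
from workcell import *
import numpy as np, cv2
from scipy.spatial.transform import Rotation as R
def ray(p,uv):
    K=np.array(p["intrinsics"]);Rm=R.from_rotvec(np.array(p["rvec"]).ravel()).as_matrix();t=np.array(p["tvec"]).ravel()
    d=Rm.T@np.linalg.inv(K)@np.array([uv[0],uv[1],1.]);return -Rm.T@t,d
def at_z(p,uv,z):
    c,d=ray(p,uv);return c+d*(z-c[2])/d[2]
def depth(p,uv):
    c,d=ray(p,uv);u,v=int(round(uv[0])),int(round(uv[1]));return c+d*p["range_z"][v,u]
def save(p,n,crop=None,s=1):
    im=p["pixels"][:,:,::-1]
    if crop: im=im[crop[1]:crop[3],crop[0]:crop[2]]
    cv2.imwrite("pics/"+n,cv2.resize(im,None,fx=s,fy=s,interpolation=cv2.INTER_CUBIC))
E
python3 - <<'E'
from h import *
o=get_obs();print({k:np.round(v,3) for k,v in o.items()}); 
try: print(grip_point_offset)
except Exception as e: print(e)
zs={'proof_box':0,'turnbutton_fin':.155,'handle_top':.127,'vent_pointer':.05,'marker_clip':.048,'spice_jar_2':0,'tomato_1':0,'salt_cellar':0}
ps=[]
for n in("scene","top"):
    p=camera(n);save(p,n+".png");ps.append(p)
    for k,z in zs.items():
        for r in landmark_of(p,k)[:2]: print(n,k,np.round(r["centre"],1),round(r["confidence"],2),np.round(at_z(p,r["centre"],z),4))
a=np.hstack([q["pixels"][:,:,::-1] for q in ps])
E
```

```text
{'clock': np.float64(0.0), 'joint_pos': array([1.336, 0.241, 0.004, 1.335, 0.   , 1.571]), 'joint_vel': array([-0.001,  0.001,  0.001,  0.001,  0.001,  0.002]), 'tau': array([ 1.0000e-03, -3.7232e+01,  2.5241e+01,  1.7000e-02,  0.0000e+00,
       -0.0000e+00]), 'eef_pos': array([0.116, 0.486, 0.23 ]), 'tool_rot': array([ 0.117,  0.993, -0.001, -0.   ]), 'ft_force': array([-0.258, -0.026,  0.016]), 'ft_torque': array([-0.02 , -0.028, -0.027]), 'grasp_force': np.float64(0.0), 'grip_width': np.float64(0.085)}
0.0187
scene proof_box [309.4 228.7] 0.68 [ 0.7097 -0.0239  0.    ]
scene turnbutton_fin [300.9 220.6] 0.73 [ 0.6223 -0.0585  0.155 ]
scene turnbutton_fin [364.9 263.5] 0.72 [ 0.6344 -0.2448  0.155 ]
scene handle_top [272.7 244.8] 0.76 [ 0.5359 -0.0458  0.127 ]
scene vent_pointer [267.5 246.1] 0.75 [ 0.561  -0.0039  0.05  ]
scene vent_pointer [252.6 256.8] 0.49 [5.105e-01 4.000e-04 5.000e-02]
scene marker_clip [307.9 230.7] 0.68 [ 0.6737 -0.0457  0.048 ]
scene marker_clip [250.5 251.6] 0.42 [0.5186 0.0166 0.048 ]
scene spice_jar_2 [366.8 265.9] 0.77 [ 0.7257 -0.2123  0.    ]
scene tomato_1 [332.5 316.7] 0.95 [ 0.5495 -0.2398  0.    ]
scene tomato_1 [265.  246.2] 0.37 [0.5797 0.0238 0.    ]
scene salt_cellar [229.7 218.1] 0.63 [0.5767 0.1636 0.    ]
top proof_box [299.4 178.5] 0.97 [ 0.6923 -0.0256  0.    ]
top proof_box [325.2 208.7] 0.35 [ 0.6183 -0.0852  0.    ]
top turnbutton_fin [317.8 251.8] 0.43 [ 0.5291 -0.0422  0.155 ]
top handle_top [318.1 250. ] 0.94 [ 0.5304 -0.047   0.127 ]
top marker_clip [291.6 257. ] 0.37 [0.5095 0.0019 0.048 ]
top spice_jar_2 [373.5 163.7] 0.84 [ 0.7242 -0.2044  0.    ]
top tomato_1 [383.2 233.3] 0.7 [ 0.557  -0.2208  0.    ]
top salt_cellar [224.8 229.4] 0.76 [0.5734 0.1566 0.    ]
```

View pics/top.png

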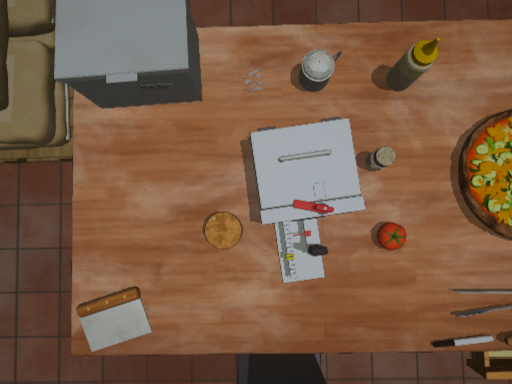

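View pics/scene.png

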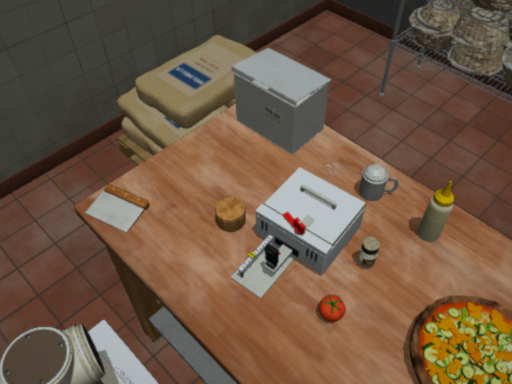

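The top view shows the box at (305,170), yawed slightly. The red turnbutton is near (315,207), the black handle at (318,250) and the clip at (290,257). The scene view agrees, with the fin at about (293,222) and the handle at (272,250). I'll move above it for a close look.

>>> {"api": "arm_command", "payload": {
  "slide": [
    [-5,-3.5,-1.4],
    [-10,-7,-2.8],
    [-15,-10.5,-4.2],
    [-20,-14,-5.6],
    [-25,-17.5,-7]
  ],
  "spin": [-10,-20,-30,-40,-50]
}}

```text
clock: 1.52
eef_pos: [0.2967, 0.2842, 0.2937]
tool_rot: [-0.284, 0.959, 0.0, 0.0]
ft_force: [-0.5, 0.6, 0.6]
grip_width: 0.0855
grasp_force: 0.0
```

```bash
cat >> h.py <<'E'
def to(x,y,z,phi):
    "tool-axis shift (cm) and spin (deg) from here to world TCP x,y,z with tool y at heading phi (deg)"
    o=get_obs();M=R.from_quat(o["tool_rot"]).as_matrix();ph=np.degrees(np.arctan2(M[1,1],M[0,1]))
    print("t",round(float(o["clock"]),2),"pos",np.round(o["eef_pos"],4),"phi",round(ph,2),"j6",np.round(o["joint_pos"][5],2),"slide cm",np.round(M.T@(np.array([x,y,z])-o["eef_pos"])*100,2),"spin",round((ph-phi+180)%360-180,2))
E
python3 -c "
from h import *
to(.56,-.04,.31,177)"
```

```text
t 1.52 pos [0.2967 0.2842 0.2937] phi 123.04 j6 0.19 slide cm [ -4.4  -41.53  -1.63] spin -53.96
```

>>> {"api": "arm_command", "payload": {
  "slide": [
    [-0.5,-6,-0.6],
    [-1.2,-12,-1],
    [-2,-18,-1.6],
    [-2.8,-24,-1.6],
    [-3.4,-30,-1.6]
  ],
  "spin": [-10,-20,-30,-40,-50]
}}

```text
clock: 2.15
eef_pos: [0.4633, 0.0815, 0.3091]
tool_rot: [-0.629, 0.777, -0.0, 0.001]
ft_force: [-0.0, 0.3, 0.4]
grip_width: 0.0855
grasp_force: 0.0
```

```bash
python3 -c "
from h import *
to(.56,-.04,.31,177)"
```

```text
t 2.15 pos [0.4633 0.0815 0.3091] phi 167.99 j6 -1.19 slide cm [  9.87 -11.99  -0.08] spin -9.01
```

>>> {"api": "arm_command", "payload": {
  "slide": [
    [3,-3,0],
    [6,-6,0],
    [9,-9,0],
    [10,-11,0],
    [10,-11,0]
  ],
  "spin": [0,0,0,0,0]
}}

```text
clock: 2.78
eef_pos: [0.549, -0.0395, 0.3079]
tool_rot: [-0.626, 0.78, 0.0, -0.0]
ft_force: [-1.0, -0.2, 0.1]
grip_width: 0.0854
grasp_force: 0.0
```

Run:
```python
from h import *
to(.56,-.04,.31,177)
p=camera("wrist");save(p,"w1.png",s=1.5)
np.savez("w1.npz",**{k:np.array(v) for k,v in p.items()})
for k,z in {'turnbutton_fin':.155,'handle_top':.127,'vent_pointer':.05,'marker_clip':.048}.items():
    for r in landmark_of(p,k)[:2]: print(k,np.round(r["centre"],1),round(r["confidence"],2),np.round(at_z(p,r["centre"],z),4),np.round(depth(p,r["centre"]),4))
```

```text
t 2.77 pos [ 0.549  -0.0395  0.3079] phi 167.54 j6 -1.43 slide cm [-0.19 -1.09 -0.21] spin -9.46
turnbutton_fin [194.4 175. ] 0.84 [ 0.6166 -0.0581  0.155 ] [ 0.6157 -0.0587  0.158 ]
turnbutton_fin [169.5 179.2] 0.17 [ 0.6439 -0.0594  0.155 ] [ 0.657  -0.0524  0.1204]
handle_top [277.1 160.5] 0.83 [ 0.527  -0.0483  0.127 ] [ 0.5271 -0.0487  0.1287]
handle_top [171.7 178.1] 0.67 [ 0.6516 -0.0545  0.127 ] [ 0.6536 -0.0534  0.1214]
vent_pointer [260.2 186.8] 0.92 [0.5579 0.0013 0.05  ] [0.5584 0.0035 0.0426]
marker_clip [291.7 182.6] 0.42 [0.5116 0.0056 0.048 ] [0.512  0.003  0.0562]
```

View pics/w1.png

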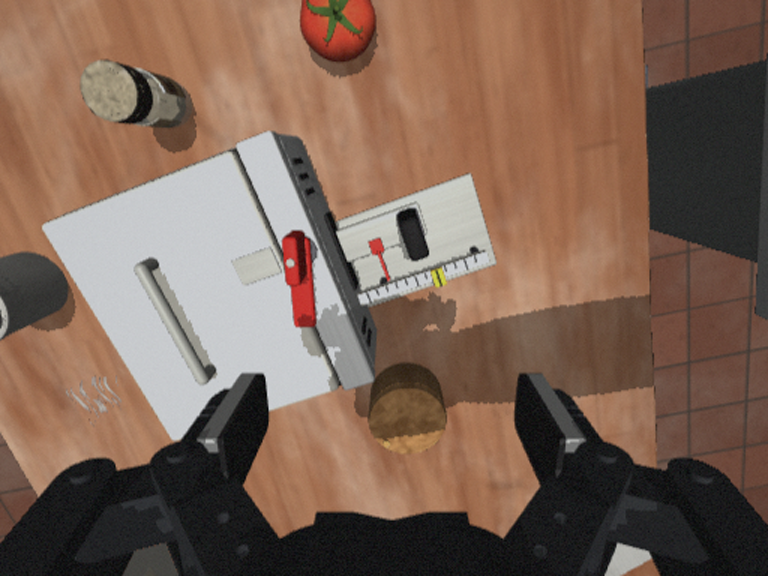

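The wrist view shows the turnbutton fin at about (293,262) and the arm tip at (304,325). The pointer tip is at (388,279), the yellow clip at (438,277) and the handle top at (412,228). All of these are in 1.5x pixels. Next I fit the yaw and q from depth and colour.

```bash
cat > fit.py <<'E'
from h import *
def cloud(p):
    h,w=p["range_z"].shape;v,u=np.mgrid[:h,:w]
    K=p["intrinsics"];Z=p["range_z"];c=np.stack([(u-K[0,2])/K[0,0]*Z,(v-K[1,2])/K[1,1]*Z,Z],-1)
    Rm=R.from_rotvec(p["rvec"].ravel()).as_matrix();return (c-p["tvec"].ravel())@Rm
def line(m,P):
    q=P[m][:,:2];c=q.mean(0);_,_,V=np.linalg.svd(q-c);d=V[0];return c,np.degrees(np.arctan2(d[1],d[0])),np.ptp((q-c)@V.T,axis=0)
E
python3 - <<'E'
from fit import *
p=dict(np.load("w1.npz"));P=cloud(p);I=p["pixels"].astype(int);ok=p["range_z"]>0
r,g,b=I[...,0],I[...,1],I[...,2]
near=ok&(abs(P[...,0]-.62)<.12)&(abs(P[...,1]+.04)<.12)
red=near&(r>110)&(g<70)&(b<70)
yel=near&(r>130)&(g>120)&(b<80)
print("arm",line(red&(P[...,2]>.115)&(P[...,2]<.14),P),"fin",line(red&(P[...,2]>.148),P),np.median(P[red&(P[...,2]>.148)][:,2]))
print("pointer red",line(red&(P[...,2]<.08),P)); print("clip",line(yel,P),P[yel][:,2].mean(),yel.sum())
blk=near&(P[...,2]>.115)&(P[...,2]<.14)&(P[...,0]<.56);print("handle",line(blk,P),blk.sum(),np.median(P[blk][:,2]))
lid=ok&(abs(P[...,2]-.118)<.006)&(I.min(-1)>120)&(abs(P[...,0]-.7)<.2)&(abs(P[...,1])<.2)
q=P[lid][:,:2];print("lid",cv2.minAreaRect((q*1000).astype(np.float32)),lid.sum())
E
```

```text
arm (array([ 0.62188306, -0.02494292]), np.float64(71.00345236346571), array([0.07343192, 0.0194802 ])) fin (array([ 0.61619987, -0.06018946]), np.float64(78.58104615487831), array([0.03408384, 0.01018666])) 0.15635881778058452
pointer red (array([ 0.56281073, -0.02937619]), np.float64(97.04959039016542), array([0.0401015 , 0.01236004]))
clip (array([0.5118177 , 0.00691046]), np.float64(93.29107400730419), array([0.0363347 , 0.01275449])) 0.054283761503817404 70
handle (array([ 0.52840848, -0.05190366]), np.float64(97.38243982499768), array([0.03388023, 0.01633296])) 408 0.12805111359902294
lid ((698.6265258789062, -29.264137268066406), (198.92343139648438, 218.52008056640625), 7.210756301879883) 22496
```

```bash
python3 -c "
from h import *
to(.6165,-.060,.20,169);to(.6165,-.060,.133,169)"
```

```text
t 3.02 pos [ 0.5478 -0.0375  0.3091] phi 167.73 j6 -1.43 slide cm [ 0.74 -7.19 10.91] spin -1.27
t 3.02 pos [ 0.5478 -0.0375  0.3091] phi 167.73 j6 -1.43 slide cm [ 0.74 -7.19 17.61] spin -1.27
```

>>> {"api": "arm_command", "payload": {
  "slide": [
    [0.2,-2.4,3],
    [0.5,-4.8,6],
    [0.7,-7.2,9],
    [0.7,-7.2,11],
    [0.7,-7.2,11]
  ],
  "spin": [-1,-1,-1,-1,-1],
  "jaw": 5
}}

```text
clock: 3.65
eef_pos: [0.6157, -0.0597, 0.1969]
tool_rot: [-0.634, 0.773, 0.002, -0.002]
ft_force: [-0.1, 0.3, -0.7]
grip_width: 0.0496
grasp_force: 0.0
```

Run:
```python
from fit import *
to(.6165,-.060,.133,169)
p=camera("wrist");save(p,"w2.png");to(.6165,-.060,.133,169)
P=cloud(p);I=p["pixels"].astype(int);ok=p["range_z"]>0
r,g,b=I[...,0],I[...,1],I[...,2]
near=ok&(abs(P[...,0]-.62)<.08)&(abs(P[...,1]+.04)<.1)
red=near&(r>110)&(g<70)&(b<70)
print("arm",line(red&(P[...,2]>.12)&(P[...,2]<.135),P),"fin",line(red&(P[...,2]>.151),P),np.median(P[red&(P[...,2]>.148)][:,2]))
```

```text
t 3.65 pos [ 0.6157 -0.0597  0.1969] phi 168.72 j6 -1.47 slide cm [ 0.01 -0.12  6.39] spin -0.28
t 3.7 pos [ 0.6165 -0.0598  0.1986] phi 168.72 j6 -1.47 slide cm [ 0.02 -0.01  6.56] spin -0.28
arm (array([ 0.62380535, -0.02645918]), np.float64(77.51006478042258), array([0.07224239, 0.01774086])) fin (array([ 0.61680814, -0.06154067]), np.float64(79.35152855851423), array([0.03534334, 0.01064311])) 0.15636535888118933
```

View pics/w2.png

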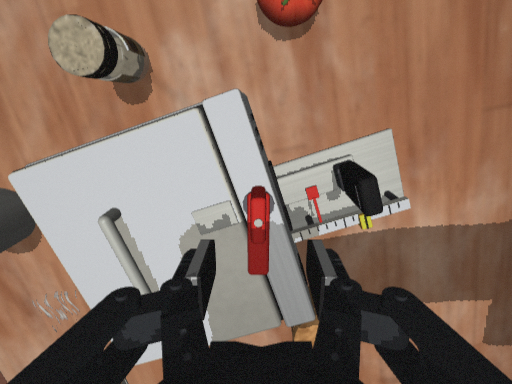

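The fin (259,220) is aligned and centred between the fingers. Now I descend and grip.

>>> {"api": "arm_command", "payload": {
  "slide": [
    [0,0,2],
    [0,0,4],
    [0,0,5.5],
    [0,0,6.6],
    [0,0,6.6]
  ],
  "spin": [0,0,0,0,0]
}}

```text
clock: 4.32
eef_pos: [0.6168, -0.0604, 0.1324]
tool_rot: [-0.634, 0.773, 0.0, -0.0]
ft_force: [0.4, 0.6, 0.2]
grip_width: 0.0497
grasp_force: 0.0
```

>>> {"api": "arm_command", "payload": {
  "slide": [
    [0,0,0],
    [0,0,0],
    [0,0,0],
    [0,0,0],
    [0,0,0]
  ],
  "spin": [0,0,0,0,0],
  "jaw": 0
}}

```text
clock: 4.95
eef_pos: [0.6173, -0.0605, 0.1337]
tool_rot: [-0.634, 0.773, -0.0, 0.0]
ft_force: [-3.7, 0.7, 6.2]
grip_width: 0.01
grasp_force: 60.2
```

```bash
python3 -c "
from h import *
to(.6165,-.060,.133,97.2)
print(get_obs()['ft_force'],get_obs()['ft_torque'],get_obs()['grip_width'])"
```

```text
t 4.95 pos [ 0.6173 -0.0605  0.1337] phi 168.66 j6 -1.47 slide cm [-0.04  0.09  0.07] spin 71.46
[-3.65568393  0.7026755   6.23124911] [ 0.1103141   0.45553909 -0.03019231] 0.010019555922681595
```

>>> {"api": "arm_command", "payload": {
  "slide": [
    [0,0,0],
    [0,0,0],
    [0,0,0],
    [0,0,0],
    [0,0,0]
  ],
  "spin": [8,16,24,32,40]
}}

```text
clock: 5.58
eef_pos: [0.6164, -0.06, 0.1337]
tool_rot: [-0.329, 0.944, 0.001, -0.0]
ft_force: [-4.7, 1.6, 7.0]
grip_width: 0.0096
grasp_force: 60.5
```

```bash
python3 -c "
from h import *
to(.6168,-.060,.133,97.2)
print(get_obs()['ft_force'],get_obs()['ft_torque'],get_obs()['grip_width'])"
```

```text
t 5.58 pos [ 0.6164 -0.06    0.1337] phi 128.43 j6 -0.77 slide cm [-0.03 -0.02  0.07] spin 31.23
[-4.70635847  1.55877835  6.99931895] [0.30262083 0.99673046 0.04884872] 0.009590840087498387
```

>>> {"api": "arm_command", "payload": {
  "slide": [
    [0,0,0],
    [0,0,0],
    [0,0,0],
    [0,0,0],
    [0,0,0]
  ],
  "spin": [8,16,24,31.5,31.5]
}}

```text
clock: 6.2
eef_pos: [0.6161, -0.0593, 0.1337]
tool_rot: [-0.063, 0.998, 0.001, -0.001]
ft_force: [-5.2, 3.2, 8.8]
grip_width: 0.0098
grasp_force: 60.5
```

```bash
python3 -c "
from h import *
to(.6168,-.060,.133,97.2)
print(get_obs()['ft_force'],get_obs()['ft_torque'],get_obs()['grip_width'])"
```

```text
t 6.2 pos [ 0.6161 -0.0593  0.1337] phi 97.17 j6 -0.22 slide cm [-0.06 -0.08  0.07] spin -0.03
[-5.18502296  3.17646132  8.81170503] [ 0.60395836  1.15832866 -0.03470955] 0.009804178023593787
```

Turned. Now open, rise, and look at the result.

>>> {"api": "arm_command", "payload": {
  "slide": [
    [0,0,0],
    [0,0,0],
    [0,0,0],
    [0,0,-2],
    [0,0,-5]
  ],
  "spin": [0,0,0,0,0],
  "jaw": 5
}}

```text
clock: 6.82
eef_pos: [0.6164, -0.0606, 0.1817]
tool_rot: [-0.062, 0.998, 0.0, -0.002]
ft_force: [0.5, -0.8, 1.1]
grip_width: 0.0499
grasp_force: 0.0
```

>>> {"api": "arm_command", "payload": {
  "slide": [
    [3,0,-2],
    [6,0,-3.5],
    [7,0,-4],
    [7,0,-4],
    [7,0,-4]
  ],
  "spin": [-10,-20,-30,-40,-45]
}}

```text
clock: 7.45
eef_pos: [0.5478, -0.0695, 0.223]
tool_rot: [-0.441, 0.897, -0.0, 0.0]
ft_force: [-0.2, -0.5, -0.1]
grip_width: 0.0499
grasp_force: 0.0
```

```bash
cat > m.py <<'E'
from fit import *
import sys
p=camera("wrist");save(p,sys.argv[1]);to(.5275,-.0505,.18,187.2)
P=cloud(p);I=p["pixels"].astype(int);ok=p["range_z"]>0
r,g,b=I[...,0],I[...,1],I[...,2]
near=ok&(abs(P[...,0]-.6)<.14)&(abs(P[...,1]+.04)<.1)
red=near&(r>110)&(g<70)&(b<70);yel=near&(r>130)&(g>120)&(b<80)
def t(n,m):
    if m.sum()>10: print(n,line(m,P),m.sum(),np.median(P[m][:,2]))
t("arm",red&(P[...,2]>.12)&(P[...,2]<.135));t("fin",red&(P[...,2]>.151));t("pointer",red&(P[...,2]<.08));t("clip",yel)
t("handle",near&(P[...,2]>.115)&(P[...,2]<.14)&(P[...,0]<.555)&(I.max(-1)<90))
yaw=np.radians(7.2);ex=np.array([np.cos(yaw),np.sin(yaw)])
for k,z in (('vent_pointer',.05),('marker_clip',.048),('handle_top',.127)):
    for r in landmark_of(p,k)[:2]: w=at_z(p,r["centre"],z);print(k,np.round(r["centre"],1),round(r["confidence"],2),np.round(w,4),"along",round(float((w[:2]-[.6986,-.0293])@ex),4))
E
python3 m.py w3.png
```

```text
t 7.5 pos [ 0.5478 -0.0695  0.2228] phi 142.41 j6 -1.04 slide cm [-0.27  2.77  4.28] spin -44.79
arm (array([ 0.65321741, -0.06184248]), np.float64(7.967704053907863), array([0.07189644, 0.00486777])) 120 0.12926703053679017
fin (array([ 0.58808218, -0.0758412 ]), np.float64(51.71151982189169), array([0.05822748, 0.01099485])) 40 0.15677753707446368
pointer (array([ 0.56280991, -0.02882518]), np.float64(96.58070093107456), array([0.04155591, 0.01208321])) 154 0.05311255717158947
clip (array([0.51157067, 0.00500889]), np.float64(96.05388177420419), array([0.0172254 , 0.01104106])) 104 0.05682407619004749
handle (array([ 0.52736665, -0.05260643]), np.float64(96.76771724840918), array([0.03444248, 0.01607546])) 705 0.12807552760563615
vent_pointer [291.4 224.9] 0.97 [0.5571 0.0037 0.05  ] along -0.1362
marker_clip [325.8 202.7] 0.51 [0.5085 0.0062 0.048 ] along -0.1841
handle_top [291.9 202.1] 0.71 [ 0.5294 -0.0474  0.127 ] along -0.1701
handle_top [204.2 265.5] 0.41 [ 0.6339 -0.0462  0.127 ] along -0.0663
```

View pics/w3.png

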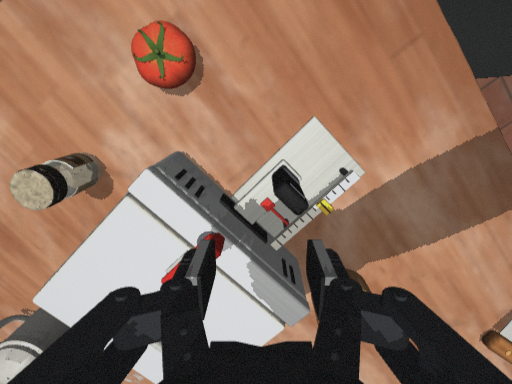

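The button arm now runs back over the lid (heading ≈ 8° against a box yaw of 7.2°). I'll turn the tool so the wrist camera faces the ruler side, heading 7.2°, above the handle.

>>> {"api": "arm_command", "payload": {
  "slide": [
    [0,0,0],
    [0,0,0],
    [0,0,0],
    [0,0,0],
    [0,0,0]
  ],
  "spin": [10,20,30,40,50]
}}

```text
clock: 8.28
eef_pos: [0.5478, -0.0693, 0.2226]
tool_rot: [-0.015, 1.0, -0.0, -0.0]
ft_force: [0.6, 0.6, 0.4]
grip_width: 0.0501
grasp_force: 0.0
```

>>> {"api": "arm_command", "payload": {
  "slide": [
    [0,0,0],
    [0,0,0],
    [0,0,0],
    [0,0,0],
    [0,0,0]
  ],
  "spin": [10,20,30,40,50]
}}

```text
clock: 8.9
eef_pos: [0.5478, -0.0693, 0.2226]
tool_rot: [0.409, 0.913, -0.0, -0.0]
ft_force: [0.5, 1.0, -0.3]
grip_width: 0.0502
grasp_force: 0.0
```

>>> {"api": "arm_command", "payload": {
  "slide": [
    [0,0,0],
    [0,0,0],
    [0,0,0],
    [0,0,0],
    [0,0,0]
  ],
  "spin": [10,20,30,35,35]
}}

```text
clock: 9.52
eef_pos: [0.5478, -0.0693, 0.2226]
tool_rot: [0.661, 0.75, -0.0, -0.0]
ft_force: [0.4, -0.5, 0.2]
grip_width: 0.0502
grasp_force: 0.0
```

```bash
sed -i 's/,187.2)/,7.2)/' m.py; python3 m.py w4.png
```

```text
t 9.57 pos [ 0.5478 -0.0693  0.2226] phi 7.21 j6 1.32 slide cm [ 2.12 -1.77  4.26] spin 0.01
arm (array([ 0.65222361, -0.0520211 ]), np.float64(0.2663699326317496), array([0.07250247, 0.01950186])) 963 0.12937625239784645
fin (array([ 0.61636066, -0.05818187]), np.float64(-172.1997031320581), array([0.03471093, 0.01001468])) 461 0.15619851871864715
pointer (array([ 0.56222944, -0.02142728]), np.float64(-81.46291883833118), array([0.03376394, 0.00989409])) 122 0.053287499319449386
clip (array([0.51266684, 0.00693863]), np.float64(-79.72147915549965), array([0.01692439, 0.01150357])) 64 0.05627500907015533
handle (array([ 0.52870075, -0.0480819 ]), np.float64(-83.61905879931727), array([0.03360897, 0.01566232])) 723 0.1280088665341719
vent_pointer [282.4 116. ] 0.91 [ 0.5625 -0.0037  0.05  ] along -0.1318
marker_clip [233.5 100.2] 0.71 [0.5092 0.0057 0.048 ] along -0.1836
handle_top [242.6 170. ] 0.98 [ 0.5293 -0.0486  0.127 ] along -0.1704
```

View pics/w4.png

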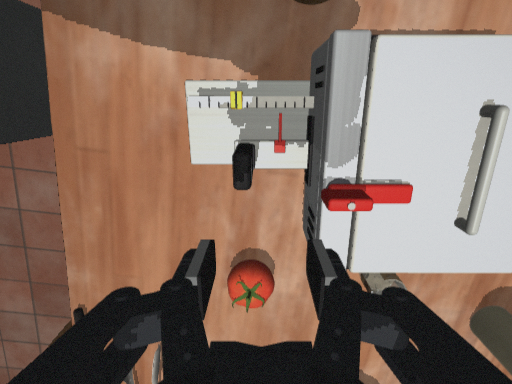

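The button points straight back: the fin is at heading 7.8° against the 7.2° box yaw. The pointer is at (281,115), the clip at (236,100) and the handle top at (243,160). Next I'll move over the handle and down it.

```bash
python3 -c "
from h import *
to(.5282,-.0502,.086,7.2)"
```

```text
t 9.72 pos [ 0.5478 -0.0693  0.2227] phi 7.2 j6 1.32 slide cm [ 2.14 -1.7  13.67] spin -0.0
```

>>> {"api": "arm_command", "payload": {
  "slide": [
    [1,-0.8,1],
    [2.1,-1.7,3],
    [2.1,-1.7,4.5],
    [2.1,-1.7,4.5],
    [2.1,-1.7,7]
  ],
  "spin": [0,0,0,0,0]
}}

```text
clock: 10.35
eef_pos: [0.5309, -0.0511, 0.1549]
tool_rot: [0.662, 0.75, 0.002, 0.003]
ft_force: [-0.5, -0.3, -0.3]
grip_width: 0.0501
grasp_force: 0.0
```

>>> {"api": "arm_command", "payload": {
  "slide": [
    [0,0,2],
    [0,0,4],
    [0,0,6],
    [0,0,6.7],
    [0,0,6.7]
  ],
  "spin": [0,0,0,0,0]
}}

```text
clock: 10.98
eef_pos: [0.5286, -0.0508, 0.0859]
tool_rot: [0.662, 0.75, -0.0, 0.0]
ft_force: [-0.9, -0.3, 0.0]
grip_width: 0.0498
grasp_force: 0.0
```

>>> {"api": "arm_command", "payload": {
  "slide": [
    [0,0,0],
    [0,0,0],
    [0,0,0],
    [0,0,0],
    [0,0,0]
  ],
  "spin": [0,0,0,0,0],
  "jaw": 0
}}

```text
clock: 11.6
eef_pos: [0.5289, -0.0507, 0.0868]
tool_rot: [0.662, 0.75, 0.001, 0.001]
ft_force: [-1.8, 0.7, 5.9]
grip_width: 0.0152
grasp_force: 59.3
```

```bash
python3 m.py w5.png
```

```text
t 11.65 pos [ 0.5289 -0.0506  0.0868] phi 7.17 j6 1.35 slide cm [ 0.03 -0.12 -9.32] spin -0.03
arm (array([ 0.6242142 , -0.05139257]), np.float64(3.305105564844499), array([0.03775628, 0.01161678])) 999 0.12891914316528216
fin (array([ 0.61571207, -0.05278233]), np.float64(141.03234724270402), array([0.03737659, 0.00185297])) 34 0.15515244684946686
pointer (array([ 0.56261927, -0.02681883]), np.float64(-82.96768709024695), array([0.04101842, 0.01183567])) 472 0.05293554558445532
clip (array([0.51197588, 0.0065484 ]), np.float64(-84.64254622690022), array([0.01719479, 0.01112527])) 454 0.056572027528891025
handle (array([ 0.52593995, -0.04408323]), np.float64(3.9996630568369973), array([0.06935079, 0.0342885 ])) 5631 0.12841786337867675
vent_pointer [319.3 156.3] 0.72 [ 5.599e-01 -5.000e-04  5.000e-02] along -0.134
marker_clip [246.7 142.2] 0.82 [0.5131 0.0023 0.048 ] along -0.1801
handle_top [259.3 295.2] 0.93 [ 0.5279 -0.0506  0.127 ] along -0.172
```

View pics/w5.png

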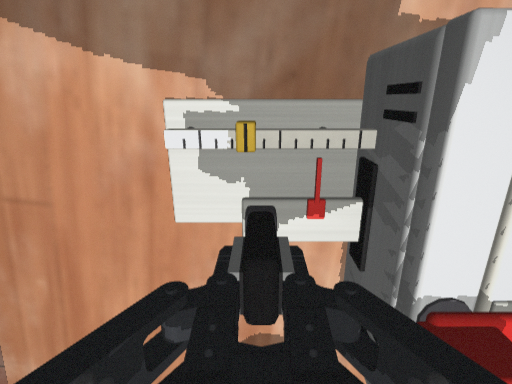

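Firm grip. The wrist picture shows the pointer tip at (319,158) and the black line at (246,137), a gap of about 46 mm. I'll pull 4.5 cm along tool -y.

>>> {"api": "arm_command", "payload": {
  "slide": [
    [0,-0.7,0],
    [0,-1.4,0],
    [0,-2.1,0],
    [0,-2.6,0],
    [0,-3,0]
  ],
  "spin": [0,0,0,0,0]
}}

```text
clock: 12.42
eef_pos: [0.5013, -0.0541, 0.0868]
tool_rot: [0.661, 0.75, 0.002, 0.002]
ft_force: [7.0, 1.3, 0.5]
grip_width: 0.0153
grasp_force: 58.7
```

>>> {"api": "arm_command", "payload": {
  "slide": [
    [0,-0.6,0],
    [0,-1.1,0],
    [0,-1.5,0],
    [0,-1.5,0],
    [0,-1.5,0]
  ],
  "spin": [0,0,0,0,0]
}}

```text
clock: 13.05
eef_pos: [0.4868, -0.0559, 0.0868]
tool_rot: [0.661, 0.75, 0.002, 0.002]
ft_force: [9.1, 1.3, 0.5]
grip_width: 0.0153
grasp_force: 58.9
```

```bash
cat > m2.py <<'E'
from fit import *
import sys
p=camera("wrist");save(p,sys.argv[1],(150,60,406,260),3)
to(.5289-.046*.992,-.0506-.046*.1253,.0868,7.2);o=get_obs();print(o["ft_force"],o["grip_width"],o["grasp_force"])
P=cloud(p);I=p["pixels"].astype(int);ok=p["range_z"]>0;r,g,b=I[...,0],I[...,1],I[...,2]
near=ok&(abs(P[...,0]-.55)<.1)&(abs(P[...,1]+.02)<.06)&(P[...,2]<.08)
red=near&(r>100)&(g<70)&(b<70);yel=near&(r>130)&(g>110)&(b<80)
ex=np.array([.9921,.1253])
for n,m in(("ptr",red),("clip",yel)):
    q=(P[m][:,:2]-[.6986,-.0293])@ex;print(n,m.sum(),"along mean",q.mean().round(4),"mid",((np.percentile(q,2)+np.percentile(q,98))/2).round(4))
vs,us=np.nonzero(red);t=vs<vs.min()+6;tip=(us[t].mean(),vs.min());print("tip px",tip,"along",((at_z(p,tip,.05)[:2]-[.6986,-.0293])@ex).round(4))
# dark line in clip: darkest columns inside the clip's box
vs,us=np.nonzero(yel);c=I[vs.min()+2:vs.max()-1,us.min():us.max()+1].sum(-1).mean(0);w=np.clip(np.median(c)-c,0,None);w[:2]=w[-2:]=0
for z in(.048,.056): print("line col",us.min()+(w*np.arange(len(w))).sum()/w.sum(),"along",((at_z(p,(us.min()+(w*np.arange(len(w))).sum()/w.sum(),vs.mean()),z)[:2]-[.6986,-.0293])@ex).round(4))
for k,z in (('vent_pointer',.05),('marker_clip',.048),('handle_top',.127)):
    for r in landmark_of(p,k)[:1]: w=at_z(p,r["centre"],z);print(k,np.round(r["centre"],1),round(r["confidence"],2),"along",round(float((w[:2]-[.6986,-.0293])@ex),4))
E
python3 m2.py w6.png
```

```text
t 13.1 pos [ 0.4868 -0.0559  0.0868] phi 7.19 j6 1.33 slide cm [ 0.   -0.36 -0.  ] spin -0.01
[8.57047787 1.61808824 0.61900431] 0.015416453190371472 58.94505500793457
ptr 471 along mean -0.1771 mid -0.1771
clip 460 along mean -0.1807 mid -0.1807
tip px (np.float64(318.85714285714283), np.int64(158)) along -0.1764
line col 315.8108475600544 along -0.1788
line col 315.8108475600544 along -0.1804
vent_pointer [316.1 158.4] 0.88 along -0.1782
marker_clip [312.1 138. ] 0.86 along -0.1811
handle_top [260.1 297.1] 0.64 along -0.2143
```

View pics/w6.png

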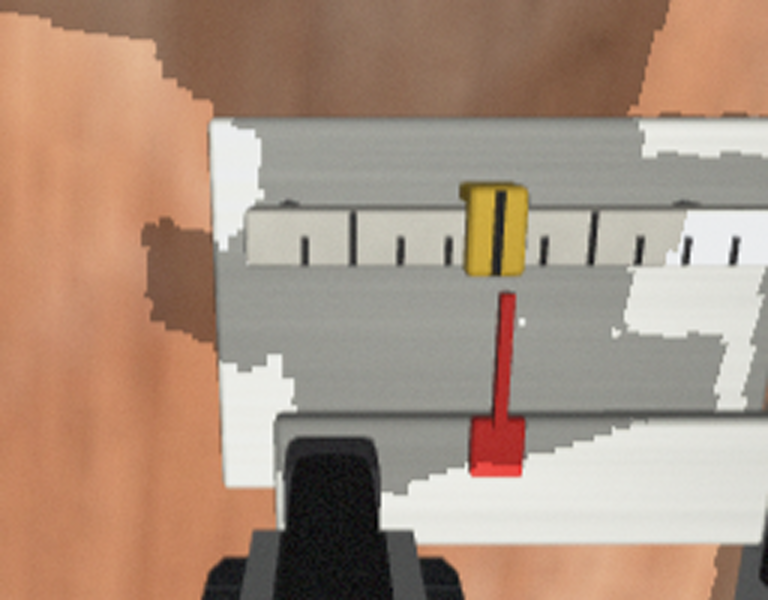

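The pointer tip (507,293) is still about 3.5 mm short of the clip line (497,272), allowing for parallax at roughly 5 px/mm in this crop. One small trim.

>>> {"api": "arm_command", "payload": {
  "slide": [
    [0,-0.15,0],
    [0,-0.35,0],
    [0,-0.35,0],
    [0,-0.35,0],
    [0,-0.35,0]
  ],
  "spin": [0,0,0,0,0]
}}

```text
clock: 13.88
eef_pos: [0.4835, -0.0563, 0.0868]
tool_rot: [0.661, 0.75, 0.002, 0.002]
ft_force: [8.3, 1.4, 1.6]
grip_width: 0.0156
grasp_force: 58.9
```

```bash
python3 m2.py w7.png
```

```text
t 13.93 pos [ 0.4835 -0.0563  0.0868] phi 7.19 j6 1.33 slide cm [ 0.   -0.03 -0.  ] spin -0.01
[7.92209912 1.83136708 0.60528674] 0.015523957261363889 58.87575030326843
ptr 485 along mean -0.1804 mid -0.1804
clip 460 along mean -0.1808 mid -0.1807
tip px (np.float64(318.9310344827586), np.int64(158)) along -0.1797
line col 321.1425386330437 along -0.1787
line col 321.1425386330437 along -0.1805
vent_pointer [320.9 155.7] 0.73 along -0.1785
marker_clip [321.8 140.7] 0.92 along -0.1781
handle_top [259.8 297.7] 0.82 along -0.2178
```

View pics/w7.png

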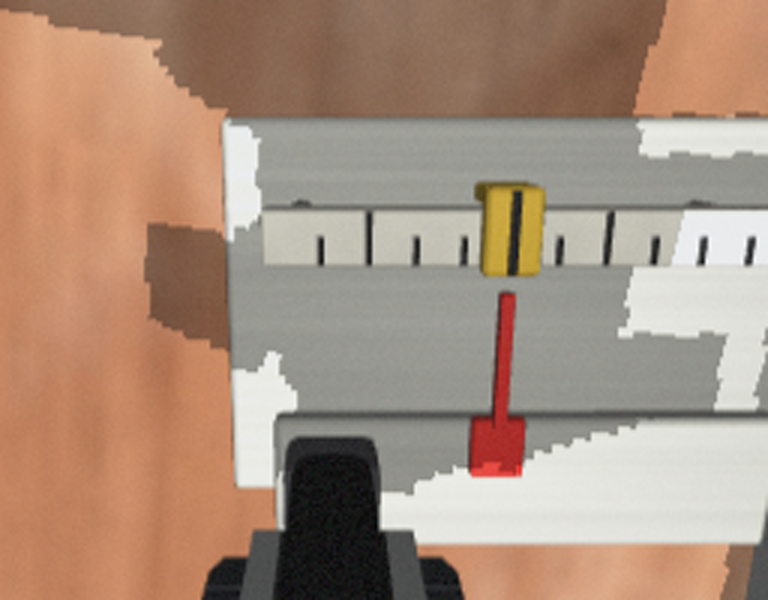

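The pointer tip (507,293) is now level with the line (514,272), which projects to about 508 after the tilt and parallax correction. Depth agrees to 0.4 mm. The grip is holding, so I'm handing in.

```bash
python3 -c "
from workcell import *
print(job_done())"
```

```text
the job is handed in; nothing more can be done
None
```

The job is handed in at about 14 s: the turnbutton points straight back over the shut lid, and the gripper is still holding the vent slide with its pointer level with the clip line (within about 0.5 mm by camera). I never touched the jar, tomato or salt cellar.

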